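# Sign out the till key and hold the till open

### The job

The till has to be opened. Sign its key out first: hang the brass tally by its hole on the post in front of the red-headed till key and let go of it. Then take the red key, push it fully home in the till's lock past the sticky pins, turn it a quarter clockwise so that the cash drawer springs out, and finish while still holding the key turned against its return spring; leave the black cellar key in its slot and the other things on the stand where they are.

Things in the scene. Friction and masses are not known exactly. Their poses are not given: they have to be found in the camera images.
- tally_tab (a point): Grip point of the tally, a brass plate lying flat on the stand, 6 mm thick: a tab 24 mm wide and 48 mm long with a blue enamel inlay, ending in a round eye. This point is the middle of the tab, half-way up its thickness. x axis along the tab toward the eye, z up. 40 g.
- tally_hole (a point): Centre of the hole in the tally's eye, 32 mm from the grip point along the tab's x axis; the eye is 34 mm across, its hole 16 mm.
- post_left (a point): Foot of the left brass post of the key stand (left seen from the robot), on the top face of its block. Post 8 mm thick, 34 mm high, upright. The stand is a fixed hardwood block 95 (x) x 130 (y) x 40 mm; the posts stand 26 mm from its front edge, 70 mm apart. x axis to the stand's rear, toward the key slot 44 mm behind the post. The tally can rest on the block round the post with its tab jutting over the front edge.
- post_right (a point): Foot of the right brass post of the key stand, the same as the left one.
- slot_left (a point): Mouth of the left key slot, on the block's top face, 44 mm behind the left post; which key stands in which slot varies.
- slot_right (a point): Mouth of the right key slot, 44 mm behind the right post.
- till_key_grip (a point): The till key, red plastic head, standing upright in a slot of the key stand, blade down. Head 26 mm wide (x), 9 mm thick (y), 42 mm high; this point is on the key's axis, 21 mm below the head's top and 31 mm above the shoulder. Pinch the head across its 9 mm. 35 g.
- till_key_shoulder (a point): Centre of the underside of the red key's steel shoulder (16 x 6.5 mm), on the axis. Below it the blade: 11 mm (x) by 4 mm (y), 24.5 mm long with a pointed tip; both edges alike, so the key goes in either way round. The shoulder rests on the stand now and on the plug's face when the key is fully home.
- cellar_key_shoulder (a point): The same point of the cellar key in the other slot: same shape, black head. Leave it.
- till: Compact cash register, fixed, 250 x 250 mm, beige on a black drawer housing; origin under its middle, x to its rear. The lock is on its flat deck (125 mm above the stand) at the left, behind the keyboard: 45 mm behind and 75 mm left of the origin. A steel rosette, 38 mm across and 5 mm high, surrounds it; a display rising 45 mm above the deck stands 50 mm behind it.
- lock_mouth (a point): Centre of the keyway on the brass plug's face, 131 mm above the stand, axis upright; turns with the plug. Keyway 12.2 mm along x, 5.2 mm along y, with a lead-in 3 mm wide all round. Two pairs of sticky pins 7 and 14 mm down take about 5 to 15 N to pass (a small twist to and fro eases them); a sprung tail, 1 to 2 N over the last 5 mm, bars the turn until the key is nearly home.
- till_lock (a joint): Turn of the lock plug in rad: 0 at rest, growing clockwise seen from above; a quarter turn is 1.57 and the stop is at 1.62. A spring of about 0.05 N m turns it back to 0 when let go. The blade has about 6 degrees of play in the keyway, so the head turns that much further than the plug.
- till_drawer (a joint): Cash drawer under the till: 0 shut, grows as it slides out of the till's front toward the robot; springs out to 0.045 m when the plug is past about 1.3 rad.
- order_pad: Order pad, 125 x 75 x 12 mm, lying flat, origin at its underside. Bystander.
- pen: Black pen, 145 mm long, lying flat. Bystander.
- votive: Glass votive, 73 mm across, 104 mm high, origin under its foot. Bystander.
- tumbler: Upside-down glass tumbler, 68 mm across, 102 mm high, origin at its underside. Bystander.
- corkscrew: Black folded waiter's corkscrew, 112 x 20 x 15 mm, lying flat. Bystander.
- cork: Wine cork, 44 mm long, 24 mm thick, lying. Bystander.
Things that resemble listed ones, but are neither listed nor needed, are in the scene too. Of the things that look like the part that bears tally_tab, the smaller one is meant.

How it is judged:
By the outcome, as a careful person would: the job done as asked, in the order asked, and still so for the second after the job is handed in, while the arm keeps its last pose, push and grip.
It also fails if it takes over 51 s, if anything falls off the work surface, if the arm or the gripper's body presses on something with over 40 N, if the wrist force passes 120 N, or if a joint passes its speed limit or range.

### The arm

A 6-joint arm with a two-finger parallel gripper is mounted at the origin on a cart in front of the work surface, level with it; the furniture and walls round the work are solid. World frame = base frame: x ahead of the robot, y to its left, z up, the work surface at z = 0. Lengths are in m, angles in rad, forces in N, time in s.
With the tool pointing down it reaches from about 0.225 to 0.875 m from the base axis. Payload 3.4 kg.
Tool frame: the origin (TCP) lies midway between the tips of the shut fingers; the grasp point (between the pads) lies 19 mm behind it (manip.grip_point_offset is the distance from the TCP to the grasp point, in m); x points along the fingers, y is the direction in which the jaws open and shut, and the axes are right-handed (so a half turn about x gives the same grasp; the last joint's range is limited). The gripper opens to 85 mm and grips with 20 to 120 N. Pads are 22 mm wide; open, the fingers measure 114 mm over their backs; the gripper's body (76 mm by 85 mm) begins 54 mm behind the grasp point. The pads swing forward as they close: fully open they stand 13 mm farther back than shut.
Start: joints at [1.153, 0.276, 1.505, -0, 1.361, -0.121], TCP at [0.168, 0.55, 0.203] pointing down, gripper open.
Joint ranges: [-2.89, 2.89], [-0.75, 2.08], [0.22, 2.7], [-1.18, 4.32], [0.11, 2.71], [-2.7, 2.7]. Speed limits (rad/s): [2.57, 2.57, 3.14, 3.14, 3.14, 3.14].

### API

Orientations are given as a unit quaternion [w, x, y, z].
In Python, from rig import manip gives the robot as it stands.
- The arm moves only by the shell command python3 -m crank 'ROWS' [FORCE]. ROWS is a JSON object of lists of equal length, an entry for each row: "grip": the opening, from 0 (shut) to 1 (fully open); "slide": the shift along the world's x, y, z in cm, a list of three; "roll": the turn about the world's z in degrees. In form: {"grip": [grip, ...], "slide": [[dx, dy, dz], ...], "roll": [roll, ...]}. A call has 1 to 20 rows; each row is the pose to reach, as a shift and turn from the pose commanded when the call began; what a row does not reach only later rows make up. A row lasts 1/10 s, in which the tool goes at most 50 mm and 8.59 degrees, less where a joint would pass 70% of its speed; a pose out of reach is approached as far as the arm can. A call with a gripper value outside its range is refused whole. The fingers move at their own pace and stop on an object; FORCE is the grip in N (left out, the last holds). Time passes only in rows, so rows that repeat a pose let the fingers close. It gives the time, the measured TCP pose, the force and the opening at its end, in the units of the state.
- manip.get_state(): the state, without advancing time (a new reading comes with each control period).
- manip.get_image(name): name is "scene" or "side" or "wrist"; returns a dict with "frame" (384x512x3 uint8, red, green, blue), "K" (3x3 intrinsics, pixels), "distortion" ([k1, k2, p1, p2, k3] as OpenCV has them; the pictures are not rectified), "R" (3x3) and "t" (3): a world point X has camera coordinates R X + t. Camera axes: x right, y down, z forward; pixel columns grow to the right and rows downward; lengths in m; the calibration is good to about 2 mm. A picture is of the moment at which its call begins. There is no depth.
- manip.sign_off(): hands the job in, once; it reports no verdict.
The state is a dict: "clock": time; "qpos": joint angles; "qd": joint speeds; "effort": joint torques, N m; "position": TCP position; "ee_rot": TCP orientation; "contact_force": force on the tool from outside, world axes, zero at the start; "moment": the same for the moment, N m; "width": finger opening in m.
Only numpy, scipy, OpenCV 4.12 (cv2) and the standard library are available. Lean on these libraries where they do the work, as an engineer would, in place of code of your own. Each camera call takes 0.05 s, during which the arm holds its last target. There are 200 camera calls.

## Working session

There is one attempt and no reset: what is moved stays moved. The work goes in short steps, Python scripts to look and compute and a shell command to move; the robot and the scene stay as the last step left them, time stands still between calls to the robot, and variables do not carry over. Pictures are saved under pics/ and viewed, on a budget of 10 in all, crops included, one or two more only if the job needs it, and the job is handed in when it is done.

```bash
mkdir -p pics
cat > h.py <<'E'
import numpy as np, cv2
from rig import manip
def shot(n,fn=None):
    d=manip.get_image(n); d={k:np.array(v) for k,v in d.items()}
    if fn: cv2.imwrite('pics/'+fn,cv2.cvtColor(d['frame'],cv2.COLOR_RGB2BGR))
    np.savez('pics/'+(fn or n)+'.npz',**d); return d
def load(fn): return dict(np.load('pics/'+fn+'.npz'))
def ray(d,px):
    u=cv2.undistortPoints(np.array([[px]],float),d['K'],d['distortion'])[0,0]
    R,t=d['R'],d['t']; return -R.T@t, R.T@np.array([u[0],u[1],1])
def onz(d,px,z):
    c,r=ray(d,px); return c+r*(z-c[2])/r[2]
def tri(*v):
    A=np.zeros((3,3));b=np.zeros(3);L=[]
    for d,px in v:
        c,r=ray(d,px); r=r/np.linalg.norm(r); P=np.eye(3)-np.outer(r,r); A+=P;b+=P@c;L.append((c,P))
    X=np.linalg.solve(A,b); return X,[np.linalg.norm(P@(X-c)) for c,P in L]
def proj(d,X):
    return cv2.projectPoints(np.array(X,float).reshape(-1,3),cv2.Rodrigues(d['R'])[0],d['t'],d['K'],d['distortion'])[0][:,0]
E
python3 - <<'E'
from h import *
a=[shot(n,n+'0.png') for n in('scene','side','wrist')]
s=manip.get_state();print({k:np.round(v,3) for k,v in s.items()}, manip.grip_point_offset)
for d in a: print(-d['R'].T@d['t'])
im=np.hstack([x['frame'] for x in a[:1]]);
E
```

```text
{'clock': np.float64(0.15), 'qpos': array([ 1.153,  0.276,  1.506,  0.   ,  1.361, -0.121]), 'qd': array([-0.001, -0.002, -0.001,  0.   ,  0.001, -0.001]), 'effort': array([ 2.0000e-03, -4.1714e+01, -2.4603e+01, -0.0000e+00,  8.0000e-03,
        0.0000e+00]), 'position': array([0.168, 0.549, 0.203]), 'ee_rot': array([ 0.699,  0.104,  0.699, -0.105]), 'contact_force': array([ 0.219, -0.754,  0.638]), 'moment': array([-0.024,  0.015,  0.039]), 'width': np.float64(0.085)} 0.0187
[-0.11944062 -0.37114283  0.9626648 ]
[0.61413957 0.9469815  0.63526664]
[0.08921389 0.57412766 0.37292049]
```

View pics/scene0.png

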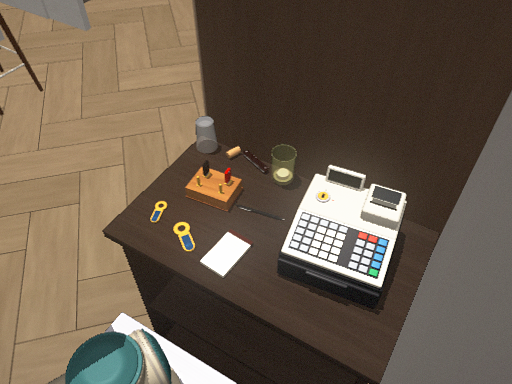

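View pics/side0.png

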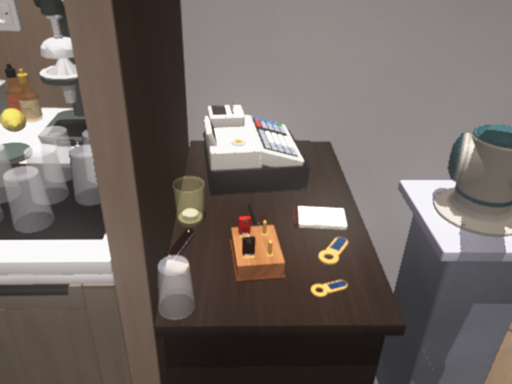

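The scene view shows the small tally at (158,211), the large one at (184,236), posts at (198,181) and (221,188), the red key at (228,174) in the right slot, the black key on the left, and the lock rosette at (323,197). The side view shows the same objects: small tally (329,288), red key (244,225), posts (264,228) and (269,249), rosette (238,142).

Run:
```python
from h import *
A,B,W=load('scene0.png'),load('side0.png'),load('wrist0.png')
def blobs(d,lo,hi,roi,mn=4):
    h=cv2.cvtColor(d['frame'],cv2.COLOR_RGB2HSV); m=cv2.inRange(h,lo,hi)
    k=np.zeros_like(m); x0,y0,x1,y1=roi; k[y0:y1,x0:x1]=255
    n,l,s,c=cv2.connectedComponentsWithStats(m&k)
    return [(s[i].tolist(),c[i].round(1)) for i in range(1,n) if s[i,4]>=mn]
blue=((100,120,40),(125,255,255)); yel=((18,120,120),(35,255,255))
for nm,d,roi in(('A',A,(140,190,200,255)),('B',B,(300,225,360,300)),('W',W,(0,0,512,384))):
    for c in(blue,yel):
        for s,c_ in blobs(d,*c,roi,12): print(nm,'blue' if c is blue else 'yel',s,c_,onz(d,c_,.005).round(4))
red=((0,150,80),(8,255,255))
for nm,d,roi in(('A',A,(215,160,240,190)),('B',B,(230,205,260,240)),('W',W,(0,0,512,384))):
    print(nm,'red',blobs(d,*red,roi,10))
for nm,a,b in(('red head',(228,174),(244,225)),('black',(206,168),(248,244)),('postR top',(221,184),(265,222)),('postL top',(198,177),(269,241)),('lock',(323,197),(238,142))):
    print(nm,tri((A,a),(B,b)))
print('lock',onz(A,(323,197),.131),onz(B,(238,142),.131))
for nm,d in(('A',A),('B',B)):
    cv2.imwrite('pics/x.png',d['frame'])
a=A['frame'][150:260,140:250];b=B['frame'][200:310,225:335]
cv2.imwrite('pics/crop1.png',cv2.cvtColor(np.vstack([np.hstack([cv2.resize(a,(400,400),interpolation=2),cv2.resize(b,(400,400),interpolation=2)])]),4))
cv2.imwrite('pics/mix.png',np.vstack([cv2.imread('pics/crop1.png')[:, :800],]))
```

```text
A blue [152, 211, 8, 10, 41] [155.5 215.4] [0.4102 0.273  0.005 ]
A blue [182, 235, 11, 14, 95] [187.  241.8] [0.3829 0.1446 0.005 ]
A yel [150, 201, 18, 22, 139] [158.7 209.1] [0.4324 0.28   0.005 ]
A yel [173, 222, 22, 30, 238] [183.2 233.3] [0.4    0.1701 0.005 ]
B blue [333, 239, 11, 10, 50] [338.5 243.3] [0.3807 0.1396 0.005 ]
B blue [330, 282, 15, 6, 51] [337.1 284.4] [0.4094 0.2717 0.005 ]
B yel [319, 238, 29, 26, 164] [330.8 254.5] [0.4051 0.1788 0.005 ]
B yel [311, 283, 36, 14, 212] [323.4 289.4] [0.4391 0.2856 0.005 ]
A red [([224, 167, 7, 16, 73], array([227.2, 174.2]))]
B red [([238, 215, 13, 19, 204], array([243.9, 223.7]))]
W red []
red head (array([0.59498744, 0.15374973, 0.06673003]), [np.float64(0.0015634716766569046), np.float64(0.0015634716766568164)])
black (array([0.58610502, 0.22068289, 0.06634362]), [np.float64(0.0008168941987674084), np.float64(0.0008168941987674907)])
postR top (array([0.55016811, 0.14720287, 0.07002266]), [np.float64(0.0018500572694943322), np.float64(0.001850057269494118)])
postL top (array([0.54324993, 0.21651141, 0.07019001]), [np.float64(0.0013995303535858192), np.float64(0.0013995303535860085)])
lock (array([ 0.60464562, -0.12931699,  0.12577881]), [np.float64(0.0007829727355573847), np.float64(0.000782972735557485)])
lock [ 0.59914317 -0.13073787  0.131     ] [ 0.60532784 -0.11945483  0.131     ]
```

View pics/crop1.png

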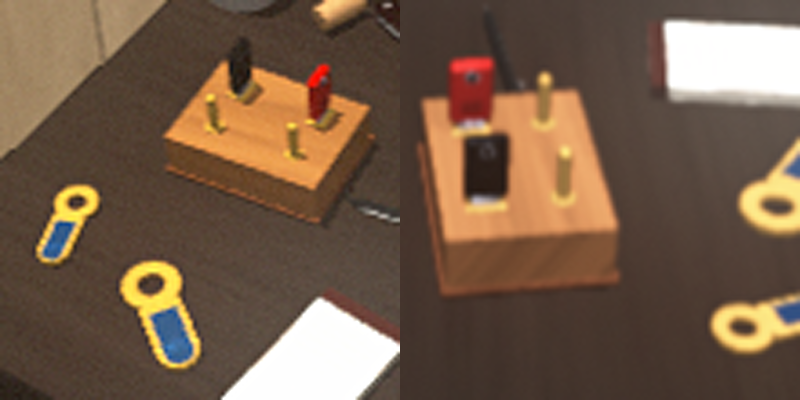

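The crop confirms the red key is in the right slot, behind the right post. The small tally lies at about (0.41, 0.27), with its eye toward +x. I'll go above it for a closer look.

```bash
python3 -m crank '{"grip":[1,1,1,1,1,0.6,0.6,0.6,0.6,0.6,0.6],"slide":[[2.9,-3.6,0],[5.8,-7.1,0],[8.7,-10.7,0],[11.6,-14.2,0],[14.5,-17.8,0],[17.4,-21.4,-2],[20.3,-25,-4],[23,-28.3,-5],[23,-28.3,-5],[23,-28.3,-5],[23,-28.3,-5]],"roll":[5,10,16,22,28,34,40,42,42,42,42]}' 40
python3 - <<'E'
from h import *
d=shot('wrist','wrist1.png'); 
h=cv2.cvtColor(d['frame'],cv2.COLOR_RGB2HSV)
s=manip.get_state(); print(s['position'],s['ee_rot'],s['width'],s['qpos'].__repr__())
for lo,hi in(((100,120,40),(125,255,255)),((18,110,110),(35,255,255))):
    m=cv2.inRange(h,lo,hi); n,l,st,c=cv2.connectedComponentsWithStats(m)
    for i in range(1,n):
        if st[i,4]>100: print(st[i],c[i],onz(d,c[i],.006))
E
```

```text
clock: 1.25
position: [0.3978, 0.2676, 0.1535]
ee_rot: [0.69, -0.153, 0.69, 0.153]
contact_force: [-0.2, -0.1, -0.1]
width: 0.0512
[0.39765095 0.26787682 0.15367757] [ 0.690396   -0.15312966  0.69013798  0.15366927] 0.0515265059327879 array([ 4.47018025e-01,  1.67621399e-01,  1.78103601e+00,  7.11015709e-04,
        1.19240716e+00, -1.56139745e+00])
[ 123   73   44   55 1146] [142.82198953  98.76439791] [0.38207931 0.14257287 0.006     ]
[248 164  20  36 542] [257.73800738 181.95387454] [0.41005222 0.27271927 0.006     ]
[ 119   69   79  100 1986] [164.36455186 129.9305136 ] [0.40073514 0.17082966 0.006     ]
[238 161  34  73 997] [254.91775326 205.86158475] [0.43421321 0.28081203 0.006     ]
[ 71 289  16  22 133] [ 80.19548872 298.5037594 ] [0.62294673 0.14650978 0.006     ]
```

View pics/wrist1.png

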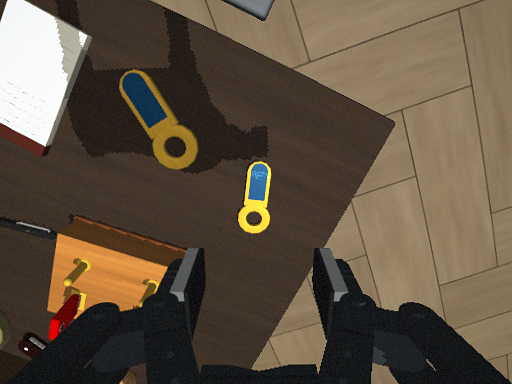

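Wrist view: the small tally lies between the open fingers' line and the table edge. Its tab is at (258,182) and its hole at (254,219). The stand is at lower left.

Run:
```python
from h import *
d=load('wrist1.png'); h=cv2.cvtColor(d['frame'],cv2.COLOR_RGB2HSV)
m=cv2.inRange(h,(18,110,110),(35,255,255))|cv2.inRange(h,(95,60,40),(125,255,255)); k=np.zeros_like(m);k[155:240,230:280]=255;m&=k
m=cv2.morphologyEx(m,cv2.MORPH_CLOSE,np.ones((3,3)))
cs,hi=cv2.findContours(m,cv2.RETR_CCOMP,cv2.CHAIN_APPROX_NONE)
for c,q in zip(cs,hi[0]):
    if cv2.contourArea(c)>20:
        M=cv2.moments(c);p=(M['m10']/M['m00'],M['m01']/M['m00']);print(q[3],cv2.contourArea(c),p,onz(d,p,.006))
        if q[3]>=0: H=onz(d,p,.004)
# tab centre from mask rows around
T=onz(d,(257.7,182),.006)
v=(H-T)[:2];print('len',np.linalg.norm(v),'yaw',np.degrees(np.arctan2(v[1],v[0])),H,T, 'tab pt',H[:2]-.032*v/np.linalg.norm(v),'grip10 back',H[:2]-.042*v/np.linalg.norm(v))
s=manip.get_state();w,x,y,z=s['ee_rot'];ty=np.array([2*(x*y-w*z),1-2*(x*x+z*z)]);print('jaw yaw',np.degrees(np.arctan2(ty[1],ty[0])),s['position'])
```

```text
-1 1673.0 (255.76389719067544, 198.88234708109184) [0.42702824 0.27842967 0.006     ]
0 178.5 (253.64799253034545, 218.04388422035478) [0.4469199  0.28524779 0.006     ]
len 0.03973077514659426 yaw 18.90500811604696 [0.44769893 0.28557806 0.004     ] [0.41011135 0.27270528 0.006     ] tab pt [0.4174251  0.27521006] grip10 back [0.40796453 0.27197005]
jaw yaw 115.05870079058892 [0.39765095 0.26787682 0.15367757]
```

```bash
python3 -m crank '{"grip":[0.42,0.42,0.42,0.42,0.42,0.42],"slide":[[1,0.4,-4.5],[1,0.4,-9],[1,0.4,-12.5],[1,0.4,-14.2],[1,0.4,-15],[1,0.4,-15]],"roll":[-6,-6,-6,-6,-6,-6]}' 30
python3 -m crank '{"grip":[0.2,0.1,0.1,0.1,0.1],"slide":[[0,0,-0.2],[0,0,-0.2],[0,0,-0.2],[0,0,-0.2],[0,0,-0.2]],"roll":[0,0,0,0,0]}' 30
python3 - <<'E'
from h import *
shot('wrist','wrist2.png')
E
```

```text
clock: 1.9
position: [0.4073, 0.2717, 0.0029]
ee_rot: [0.697, -0.117, 0.698, 0.117]
contact_force: [-0.1, 0.5, 0.9]
width: 0.0361
clock: 2.4
position: [0.4085, 0.2709, 0.0018]
ee_rot: [0.698, -0.116, 0.697, 0.117]
contact_force: [0.8, -1.2, 0.0]
width: 0.0085
```

View pics/wrist2.png

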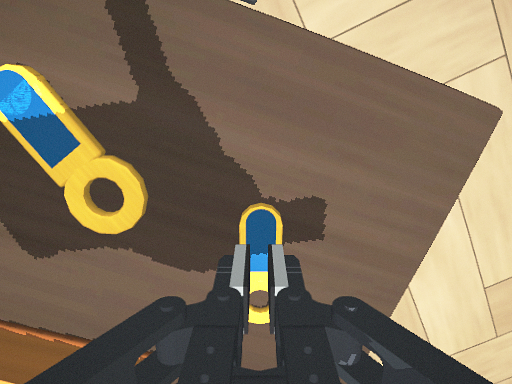

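The fingers closed above the plate (gap over the tab at about (262,265)). The tips ride too high at this opening. I'll check the geometry in this close view.

Run:
```python
from h import *
d=load('wrist2.png');s=manip.get_state();p=s['position'];w,x,y,z=s['ee_rot']
from scipy.spatial.transform import Rotation as Ro
R=Ro.from_quat([x,y,z,w]).as_matrix()
for o in((0,0,0),(0,0,.011),(0,0,-.011),(-.0187,0,-.011),(-.0187,0,.011)): print(o,proj(d,p+R@np.array(o)))
for px in((261,205),(260,298),(260,323),(248,240),(262,213),(262,268)): print(px,onz(d,px,.006))
print(R.round(3),p)
```

```text
(0, 0, 0) [[258.1323145  234.81341798]]
(0, 0, 0.011) [[258.1370851  252.20956062]]
(0, 0, -0.011) [[258.12748859 216.7084735 ]]
(-0.0187, 0, -0.011) [[258.08600657 231.23044648]]
(-0.0187, 0, 0.011) [[258.09860876 269.66308387]]
(261, 205) [0.3894083  0.26598542 0.006     ]
(260, 298) [0.44499323 0.28464892 0.006     ]
(260, 323) [0.462232   0.29061247 0.006     ]
(248, 240) [0.41118604 0.26596961 0.006     ]
(262, 213) [0.39355078 0.26798785 0.006     ]
(262, 268) [0.42538572 0.27906926 0.006     ]
[[ 0.001 -0.325  0.946]
 [ 0.     0.946  0.325]
 [-1.     0.     0.001]] [0.40838697 0.27089831 0.00163711]
```

```bash
python3 - <<'E'
from h import *
from scipy.spatial.transform import Rotation as Ro
for f,p,q,w,row,l,r in(('wrist1.png',[.39765,.26788,.15368],[.6904,-.1531,.6901,.1537],.0515,250,204,313),('wrist2.png',[.40839,.2709,.00164],[.698,-.116,.697,.117],.0085,245,249.5,272)):
    d=load(f);R=Ro.from_quat([q[1],q[2],q[3],q[0]]).as_matrix()
    C=-d['R'].T@d['t']; print('cam in tool',R.T@(C-p),'axis',R.T@d['R'][2],d['K'][0,0])
    Z=d['K'][0,0]*w/(r-l); c,ry=ray(d,((l+r)/2,row)); print('Z',Z,'pt in tool',R.T@(c+ry*Z-p))
E
python3 - <<'E'
import cv2
E
```

```text
cam in tool [-1.70263891e-01 -1.16895905e-04 -8.23132514e-02] axis [ 9.47107844e-01 -2.44699065e-04  3.20915365e-01] 335.0441151801655
Z 0.1583006599245736 pt in tool [-0.02889522 -0.00019417 -0.00625187]
cam in tool [-0.17057639  0.00034606 -0.08217187] axis [ 9.47160808e-01 -7.35251149e-04  3.20758264e-01] 335.0441151801655
Z 0.12657222129028473 pt in tool [-0.05692299  0.00110569 -0.02317189]
```

```bash
python3 -m crank '{"grip":[0.35,0.35,0.35,0.35],"slide":[[0,0,0.2],[0,0,0.2],[0,0,0],[0,0,-0.2]],"roll":[0,0,0,0]}' 30
python3 -m crank '{"grip":[0.35,0.35],"slide":[[0,0,-0.2],[0,0,-0.2]],"roll":[0,0]}' 30
python3 -m crank '{"grip":[0.35,0.35],"slide":[[0,0,-0.2],[0,0,-0.2]],"roll":[0,0]}' 30
```

```text
clock: 2.85
position: [0.4082, 0.2709, -0.0008]
ee_rot: [0.697, -0.117, 0.697, 0.117]
contact_force: [0.7, 0.7, -0.1]
width: 0.0298
clock: 3.05
position: [0.4078, 0.2707, -0.0031]
ee_rot: [0.697, -0.117, 0.698, 0.117]
contact_force: [0.3, -0.7, -0.2]
width: 0.0298
clock: 3.25
position: [0.408, 0.2708, -0.0049]
ee_rot: [0.697, -0.117, 0.698, 0.117]
contact_force: [-0.4, -1.4, 0.1]
width: 0.0302
```

```bash
python3 -m crank '{"grip":[0.35,0.35],"slide":[[0,0,-0.15],[0,0,-0.15]],"roll":[0,0]}' 30
python3 -m crank '{"grip":[0.2,0.2,0.2],"slide":[[0,0,0],[0,0,0],[0,0,0]],"roll":[0,0,0]}' 30
```

```text
clock: 3.45
position: [0.4081, 0.2708, -0.0064]
ee_rot: [0.697, -0.117, 0.698, 0.117]
contact_force: [0.0, -0.3, -0.2]
width: 0.0295
clock: 3.75
position: [0.4082, 0.2709, -0.0061]
ee_rot: [0.697, -0.117, 0.697, 0.117]
contact_force: [0.0, -0.3, 0.1]
width: 0.0172
```

Run:
```python
from h import *
d=shot('wrist','wrist3.png');e=shot('side','side3.png')
a=cv2.resize(d['frame'][180:380,130:390],(520,400),interpolation=2);b=cv2.resize(e['frame'][230:330,290:360],(280,400),interpolation=2)
cv2.imwrite('pics/c3.png',cv2.cvtColor(np.hstack([a,b]),4))
```

```text
(no output)
```

View pics/c3.png

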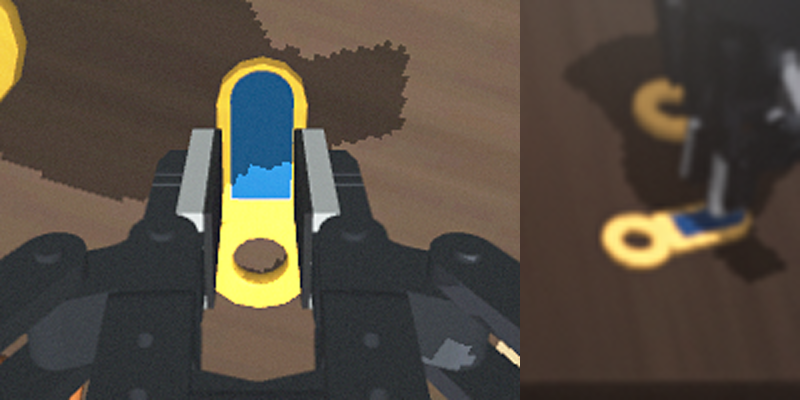

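The crop shows the pads flush with the tab edges. The gap appears about as wide as the tab, so I'll keep closing to test for a grip.

```bash
python3 -m crank '{"grip":[0.1,0.1],"slide":[[0,0,0],[0,0,0]],"roll":[0,0]}' 30
```

```text
clock: 4.05
position: [0.4082, 0.2709, -0.0062]
ee_rot: [0.697, -0.117, 0.697, 0.117]
contact_force: [0.0, -0.6, 0.3]
width: 0.0085
```

```bash
python3 -m crank '{"grip":[0.35,0.35,0.35],"slide":[[0,0,0],[0,0,-0.2],[0,0,-0.3]],"roll":[0,0,0]}' 30
python3 -m crank '{"grip":[0.35,0.35],"slide":[[0,0,-0.2],[0,0,-0.2]],"roll":[0,0]}' 30
python3 -m crank '{"grip":[0.1,0.1,0.1],"slide":[[0,0,0],[0,0,0],[0,0,0]],"roll":[0,0,0]}' 30
```

```text
clock: 4.35
position: [0.4081, 0.2708, -0.0094]
ee_rot: [0.697, -0.117, 0.697, 0.117]
contact_force: [0.4, 0.5, 0.8]
width: 0.0298
clock: 4.55
position: [0.4079, 0.2708, -0.0115]
ee_rot: [0.697, -0.117, 0.698, 0.117]
contact_force: [0.3, -0.7, -0.1]
width: 0.0296
clock: 4.85
position: [0.4082, 0.2709, -0.0111]
ee_rot: [0.697, -0.117, 0.697, 0.117]
contact_force: [0.2, -0.0, -0.1]
width: 0.0084
```

Run:
```python
from h import *
from scipy.spatial.transform import Rotation as Ro
e=load('side3.png');p=np.array([.4082,.2709,-.0061])
for z in(-.006,0,.01,.02,.03,.04,.05): print(z,proj(e,[[.4082,.2709,z]]).round(1))
h=shot('side','side4.png');w=shot('wrist','wrist4.png');sc=shot('scene','scene4.png')
a=cv2.resize(h['frame'][200:320,290:390],(500,600),interpolation=2)
b=cv2.resize(sc['frame'][150:250,120:170],(300,600),interpolation=2)
cv2.imwrite('pics/c4.png',cv2.cvtColor(np.hstack([a,b]),4))
for z in(-.011,0,.01,.02,.03): print(z,((proj(h,[[.4082,.2709,z]])-[290,200])*5).round(0), ((proj(sc,[[.4082,.2709,z]])-[120,150])*6).round(0)+[500,0])
```

```text
-0.006 [[337.  288.2]]
0 [[337.3 286. ]]
0.01 [[337.9 282.2]]
0.02 [[338.5 278.4]]
0.03 [[339.1 274.6]]
0.04 [[339.7 270.7]]
0.05 [[340.3 266.8]]
-0.011 [[233. 450.]] [[720. 419.]]
0 [[237. 430.]] [[716. 404.]]
0.01 [[239. 411.]] [[712. 390.]]
0.02 [[242. 392.]] [[708. 376.]]
0.03 [[245. 373.]] [[705. 362.]]
```

View pics/c4.png

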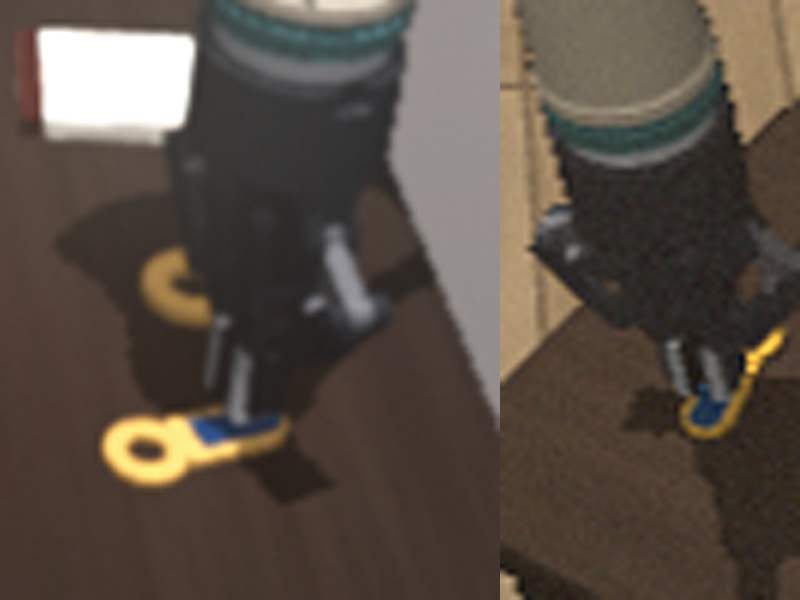

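In both crops the fingertips end just above the plate. The real tips are about 20 mm behind the reported TCP, so I'll go lower.

```bash
python3 -m crank '{"grip":[0.35,0.35,0.35,0.35],"slide":[[0,0,0],[0,0,-0.2],[0,0,-0.4],[0,0,-0.6]],"roll":[0,0,0,0]}' 30
python3 -m crank '{"grip":[0.1,0.1,0.1],"slide":[[0,0,0],[0,0,0],[0,0,0]],"roll":[0,0,0]}' 30
```

```text
clock: 5.4
position: [0.4081, 0.2709, -0.0174]
ee_rot: [0.697, -0.117, 0.697, 0.117]
contact_force: [-0.2, -0.4, -0.1]
width: 0.0302
clock: 5.7
position: [0.4082, 0.2709, -0.0172]
ee_rot: [0.697, -0.117, 0.697, 0.117]
contact_force: [0.8, -0.9, 0.3]
width: 0.0086
```

```bash
python3 -m crank '{"grip":[0.35,0.35,0.35,0.35],"slide":[[0,0,0],[0,0,0],[0,0,-0.2],[0,0,-0.4]],"roll":[0,0,0,0]}' 30
python3 -m crank '{"grip":[0.1,0.1,0.1],"slide":[[0,0,0],[0,0,0],[0,0,0]],"roll":[0,0,0]}' 30
```

```text
clock: 6.1
position: [0.4082, 0.2709, -0.0212]
ee_rot: [0.697, -0.117, 0.697, 0.117]
contact_force: [-0.1, 1.0, -0.9]
width: 0.0296
clock: 6.4
position: [0.4082, 0.2709, -0.0212]
ee_rot: [0.697, -0.117, 0.697, 0.117]
contact_force: [0.5, 0.4, 0.4]
width: 0.0088
```

```bash
python3 -m crank '{"grip":[0.35,0.35,0.35,0.35],"slide":[[0,0,0],[0,0,0],[0,0,-0.15],[0,0,-0.3]],"roll":[0,0,0,0]}' 30
python3 -m crank '{"grip":[0.1,0.1,0.1],"slide":[[0,0,0],[0,0,0],[0,0,0]],"roll":[0,0,0]}' 30
python3 - <<'E'
from h import *
h=shot('side','side5.png');w=shot('wrist','wrist5.png')
a=cv2.resize(h['frame'][240:310,300:360],(480,560),interpolation=2)
b=cv2.resize(w['frame'][190:390,200:314],(320,560),interpolation=2)
cv2.imwrite('pics/c5.png',cv2.cvtColor(np.hstack([a,b]),4))
E
```

```text
clock: 6.8
position: [0.4082, 0.2709, -0.0242]
ee_rot: [0.697, -0.117, 0.697, 0.117]
contact_force: [1.3, 0.5, 0.1]
width: 0.0302
clock: 7.1
position: [0.4081, 0.2708, -0.0242]
ee_rot: [0.697, -0.117, 0.697, 0.117]
contact_force: [0.5, -0.5, -0.7]
width: 0.0221
```

View pics/c5.png

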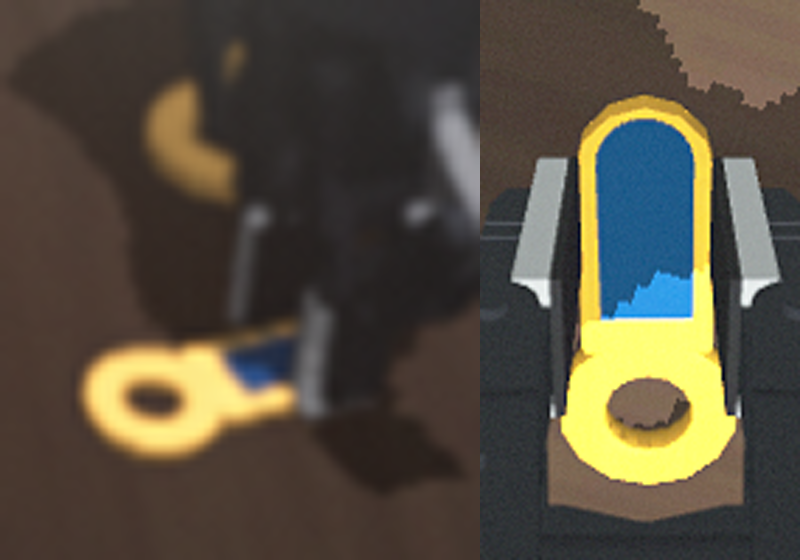

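The tally is now between the fingers (width 22 mm) with the tips about 3 mm up. I'll go 2 mm deeper for a better bite, then grip and lift.

```bash
python3 -m crank '{"grip":[0.33,0.33,0.33],"slide":[[0,0,0],[0,0,-0.1],[0,0,-0.2]],"roll":[0,0,0]}' 30
python3 -m crank '{"grip":[0.1,0.1,0.1,0.1],"slide":[[0,0,0],[0,0,0],[0,0,0],[0,0,0]],"roll":[0,0,0,0]}' 50
python3 -m crank '{"grip":[0.1,0.1,0.1,0.1,0.1],"slide":[[0,0,2],[0,0,5],[0,0,9],[0,0,12],[0,0,12]],"roll":[0,0,0,0,0]}' 50
python3 - <<'E'
from h import *
h=shot('side','side6.png');w=shot('wrist','wrist6.png');sc=shot('scene','scene6.png')
b=cv2.resize(w['frame'],(560,420));a=h['frame'][150:350,220:340]
cv2.imwrite('pics/c6.png',cv2.cvtColor(np.hstack([b,cv2.resize(a,(240,420))]),4))
E
```

```text
clock: 7.5
position: [0.4082, 0.2709, -0.0262]
ee_rot: [0.697, -0.117, 0.697, 0.117]
contact_force: [0.1, -0.0, 0.7]
width: 0.0282
clock: 7.9
position: [0.4082, 0.2709, -0.0261]
ee_rot: [0.697, -0.117, 0.697, 0.117]
contact_force: [-0.3, 0.2, 2.4]
width: 0.0217
clock: 8.4
position: [0.4113, 0.2724, 0.0978]
ee_rot: [0.701, -0.116, 0.694, 0.118]
contact_force: [0.0, 0.3, -0.1]
width: 0.0215
```

View pics/c6.png

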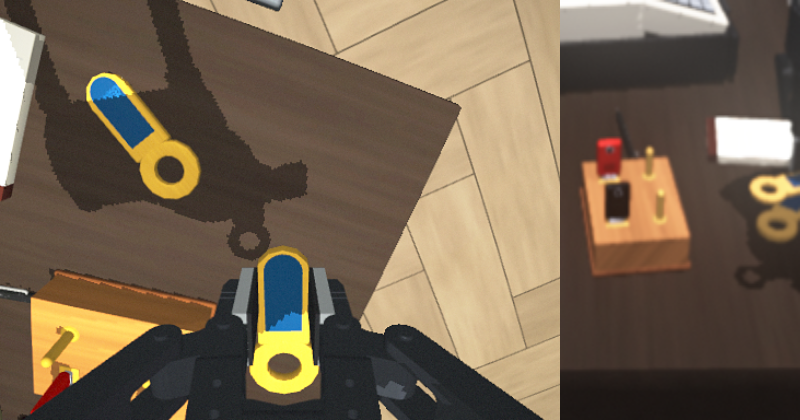

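The tally is held level, eye forward. Now I'll hover with its hole over the right post.

```bash
python3 -m crank '{"grip":[0.1,0.1,0.1,0.1,0.1,0.1,0.1],"slide":[[2.5,-3.2,0],[5,-6.4,0],[7.5,-9.6,0],[9.5,-12,-1],[9.7,-12.8,-2.5],[9.7,-12.8,-3.5],[9.7,-12.8,-3.5]],"roll":[-4,-8,-13,-13,-13,-13,-13]}' 50
python3 - <<'E'
from h import *
w=shot('wrist','wrist7.png');shot('scene','scene7.png');shot('side','side7.png')
b=cv2.resize(w['frame'][250:384,190:340],(670,600),interpolation=2)
cv2.imwrite('pics/c7.png',cv2.cvtColor(b,4))
E
```

```text
clock: 9.25
position: [0.5023, 0.1426, 0.0559]
ee_rot: [0.704, -0.037, 0.709, 0.037]
contact_force: [-0.9, 0.5, 0.3]
width: 0.0213
```

View pics/c7.png

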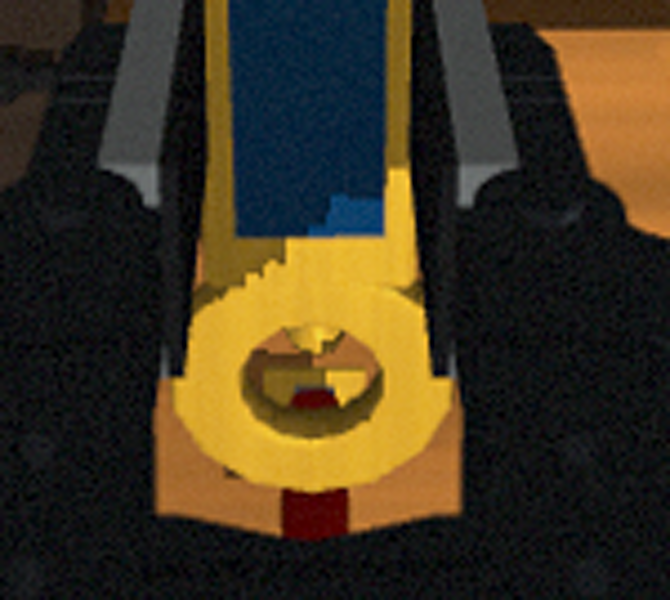

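Through the eye I see the post top at about (260,325) full-frame pixels, near the near rim. The hole's centre is at about (260,335), laterally aligned, and the red key stands straight behind.

Run:
```python
from h import *
w=load('wrist7.png');f=134/600
g=lambda x,y:(190+x*f,250+y*f)
H=onz(w,g(312,381),.088);print('hole',H,'dia lat',np.linalg.norm(onz(w,g(243,375),.088)-onz(w,g(383,375),.088)))
for y in(325,335,350):print('post',y,onz(w,g(316,y),.074))
s=manip.get_state();print(s['position'],s['ee_rot']); 
p=s['position'];print('hole-tcp',(H-p))
A,B=load('scene0.png'),load('side0.png')
# post tops from crops (400/110 scale): refine
k=110/400
for nm,a,b in(('R',(292,124),(145,74)),('L',(210,96),(165,149))):
  print(nm,tri((A,(140+a[0]*k,150+a[1]*k)),(B,(225+b[0]*k,200+b[1]*k))))
  print(onz(A,(140+a[0]*k,150+a[1]*k),.074),onz(B,(225+b[0]*k,200+b[1]*k),.074))
```

```text
hole [0.54339592 0.14779185 0.088     ] dia lat 0.016046295887887432
post 325 [0.5469639  0.14871756 0.074     ]
post 335 [0.54849003 0.14888032 0.074     ]
post 350 [0.55079703 0.14912637 0.074     ]
[0.50460319 0.14367856 0.05863356] [ 0.70585088 -0.03728043  0.70638569  0.03746956]
hole-tcp [0.03879273 0.00411329 0.02936644]
R (array([0.54894364, 0.14679748, 0.07279221]), [np.float64(2.2995532763775634e-05), np.float64(2.299553276361541e-05)])
[0.54801012 0.14609722 0.074     ] [0.54910168 0.14849382 0.074     ]
L (array([0.54184477, 0.21748759, 0.07196334]), [np.float64(4.042525486756826e-05), np.float64(4.0425254867357775e-05)])
[0.54037813 0.21613656 0.074     ] [0.54207406 0.22016004 0.074     ]
```

```bash
python3 -m crank '{"grip":[0.1,0.1,0.1,0.1],"slide":[[0.35,0,0],[0.35,0,-0.7],[0.35,0,-1.5],[0.35,0,-1.8]],"roll":[0,0,0,0]}' 50
python3 - <<'E'
from h import *
w=shot('wrist','wrist8.png')
h=shot('side','side8.png');
b=cv2.resize(w['frame'][270:384,190:340],(520,400),interpolation=2);a=cv2.resize(h['frame'][190:290,215:285],(280,400),interpolation=2)
cv2.imwrite('pics/c8.png',cv2.cvtColor(np.hstack([b,a]),4))
E
```

```text
clock: 9.8
position: [0.5078, 0.143, 0.0399]
ee_rot: [0.706, -0.037, 0.707, 0.037]
contact_force: [0.0, -0.5, -0.0]
width: 0.0218
```

View pics/c8.png

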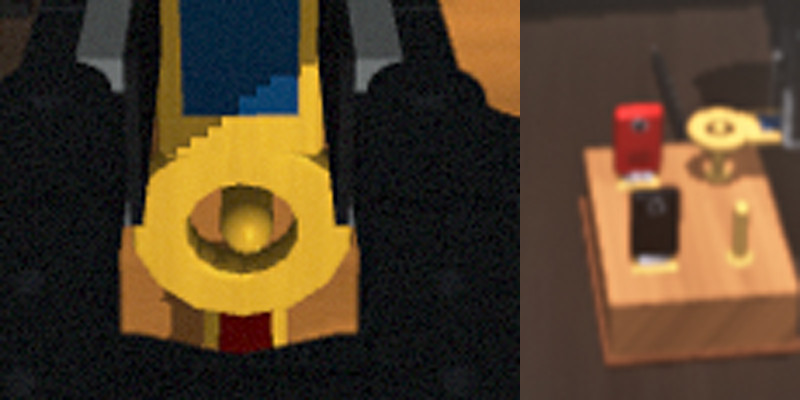

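The post is in the hole (wrist crop (245,228)). Now I'll lower it, release, and retreat up.

```bash
python3 -m crank '{"grip":[0.1,0.1,0.1,0.1],"slide":[[0,0,-0.8],[0,0,-1.6],[0,0,-2.3],[0,0,-2.4]],"roll":[0,0,0,0]}' 50
python3 -m crank '{"grip":[0.45,0.45,0.45],"slide":[[0,0,0],[0,0,0],[0,0,0]],"roll":[0,0,0]}' 50
python3 -m crank '{"grip":[0.45,0.45,0.45,0.45,0.45,0.45],"slide":[[0,0,3],[0,0,7],[0,0,11],[0,0,13],[0,0,13],[0,0,13]],"roll":[0,0,0,0,0,0]}' 50
python3 - <<'E'
from h import *
w=shot('wrist','wrist9.png');h=shot('side','side9.png');shot('scene','scene9.png')
b=cv2.resize(w['frame'][150:384,140:400],(520,468),interpolation=2);a=cv2.resize(h['frame'][190:307,215:285],(280,468),interpolation=2)
cv2.imwrite('pics/c9.png',cv2.cvtColor(np.hstack([b,a]),4))
s=manip.get_state();print(s['position'],s['ee_rot'])
E
```

```text
clock: 10.3
position: [0.5077, 0.1427, 0.0156]
ee_rot: [0.705, -0.037, 0.707, 0.037]
contact_force: [-0.3, -0.0, 0.5]
width: 0.0217
clock: 10.6
position: [0.5091, 0.143, 0.0172]
ee_rot: [0.706, -0.037, 0.706, 0.037]
contact_force: [0.1, 0.7, -0.4]
width: 0.0385
clock: 11.2
position: [0.5085, 0.1429, 0.1469]
ee_rot: [0.706, -0.037, 0.706, 0.037]
contact_force: [-1.1, 0.8, -0.3]
width: 0.0385
[0.50745809 0.14269116 0.14524028] [ 0.7049852  -0.03701945  0.70729453  0.03687644]
```

View pics/c9.png

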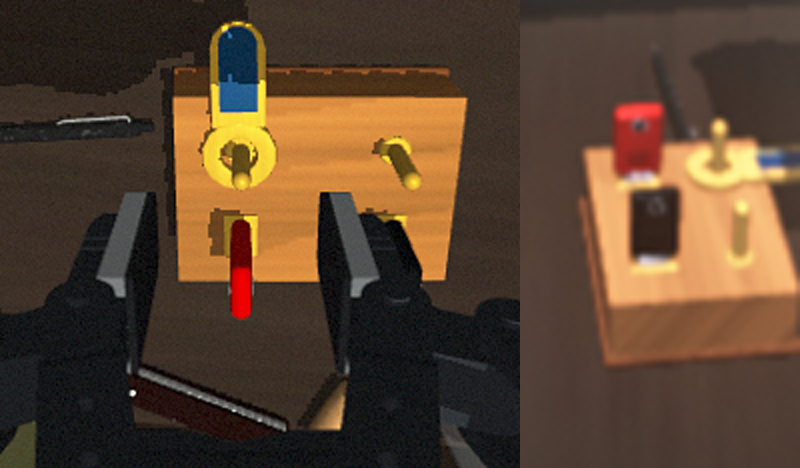

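The tally sits on the right post with its tab over the front edge, released. The red key is centred laterally between the fingers (crop column 240). I'll refine the key and lock positions numerically.

Run:
```python
from h import *
A,B,W=[load(n+'9.png') for n in('scene','side','wrist')]
def red(d,roi):
    h=cv2.cvtColor(d['frame'],cv2.COLOR_RGB2HSV);m=cv2.inRange(h,(0,140,60),(8,255,255))|cv2.inRange(h,(172,140,60),(180,255,255))
    k=np.zeros_like(m);x0,y0,x1,y1=roi;k[y0:y1,x0:x1]=255
    ys,xs=np.where(m&k);return xs,ys
out=[]
for d,roi in((A,(215,155,242,192)),(B,(230,205,260,240)),(W,(230,240,290,330))):
    xs,ys=red(d,roi);print(len(xs),xs.min(),xs.max(),ys.min(),ys.max(),xs.mean(),ys.mean());out.append((d,(xs.mean(),ys.mean())))
print(tri(*out[:2]));print(tri(*out));
print('wrist',onz(*out[2],.08))
for X in([.5933,.152],): # predicted projections
  for d,_ in out: print(proj(d,[[*X,.071],[*X,.092],[*X,.050]]).round(1).tolist())
# lock: rosette centre: yellow plug
for n in('scene0.png','side0.png'):
    d=load(n);h=cv2.cvtColor(d['frame'],cv2.COLOR_RGB2HSV);roi=(308,185,338,208) if 'sc' in n else(225,132,252,152)
    m=cv2.inRange(h,(15,90,100),(38,255,255));k=np.zeros_like(m);k[roi[1]:roi[3],roi[0]:roi[2]]=255
    ys,xs=np.where(m&k);print(n,len(xs),xs.mean(),ys.mean(),xs.min(),xs.max(),ys.min(),ys.max(),onz(d,(xs.mean(),ys.mean()),.131))
```

```text
77 224 231 167 182 227.28571428571428 174.27272727272728
208 238 250 215 233 243.95192307692307 223.625
508 255 265 260 309 259.9803149606299 285.09448818897636
(array([0.59358622, 0.15349291, 0.06883458]), [np.float64(0.00029443618542100545), np.float64(0.0002944361854211605)])
(array([0.59358101, 0.15343751, 0.0688247 ]), [np.float64(0.0003091920058639454), np.float64(0.0002849850272373925), np.float64(6.153190482026842e-05)])
wrist [0.58605789 0.15252624 0.08      ]
[[227.7, 173.9], [227.3, 168.6], [228.1, 179.1]]
[[244.2, 222.5], [244.3, 214.3], [244.1, 230.4]]
[[258.4, 286.1], [258.4, 301.3], [258.4, 272.9]]
scene0.png 63 322.53968253968253 195.44444444444446 318 327 192 199 [ 0.60327183 -0.12753994  0.131     ]
side0.png 18 238.22222222222223 141.0 235 242 140 142 [ 0.60472139 -0.12545371  0.131     ]
```

```bash
python3 -m crank '{"grip":[0.35,0.35,0.35,0.35,0.35,0.35,0.35],"slide":[[4.2,0.5,0],[8.5,1,0],[8.5,1,-4],[8.5,1,-8],[8.5,1,-10.5],[8.5,1,-11.7],[8.5,1,-11.7]],"roll":[0,0,0,0,0,0,0]}' 30
python3 -m crank '{"grip":[0.02,0.02,0.02,0.02],"slide":[[0,0,0],[0,0,0],[0,0,0],[0,0,0]],"roll":[0,0,0,0]}' 60
```

```text
clock: 12.05
position: [0.5917, 0.1526, 0.0271]
ee_rot: [0.704, -0.037, 0.708, 0.037]
contact_force: [0.3, -0.3, 1.2]
width: 0.0297
clock: 12.45
position: [0.5945, 0.1531, 0.0312]
ee_rot: [0.707, -0.037, 0.705, 0.037]
contact_force: [-0.4, -0.1, 1.9]
width: 0.0081
```

Key gripped (8.1 mm). I'll lift it straight out and carry it to above the lock.

```bash
python3 -m crank '{"grip":[0.02,0.02,0.02,0.02,0.02,0.02,0.02,0.02,0.02,0.02,0.02,0.02,0.02],"slide":[[0,0,1],[0,0,3],[0,0,6],[0,0,10],[0,0,14],[0,0,16],[0.1,-4,16],[0.3,-9,16],[0.5,-14,16],[0.7,-19,16],[0.9,-24,16],[0.9,-27,16],[0.9,-27,16]],"roll":[0,0,0,0,0,0,0,0,0,0,0,0,0]}' 110
python3 - <<'E'
from h import *
w=shot('wrist','wrist10.png');a=shot('scene','scene10.png');h=shot('side','side10.png')
s=manip.get_state();print(s['position'],s['ee_rot'],s['width'])
b=cv2.resize(w['frame'][192:384,150:370],(540,471),interpolation=2);a=cv2.resize(h['frame'][100:190,205:255],(260,471),interpolation=2)
cv2.imwrite('pics/c10.png',cv2.cvtColor(np.hstack([b,a]),4))
E
```

```text
clock: 13.75
position: [0.6025, -0.1218, 0.1905]
ee_rot: [0.706, -0.036, 0.706, 0.034]
contact_force: [-0.6, 0.6, -0.8]
width: 0.007
[ 0.60243439 -0.11656579  0.19031808] [ 0.70621405 -0.03651852  0.70607773  0.03717989] 0.007467160341882167
```

View pics/c10.png

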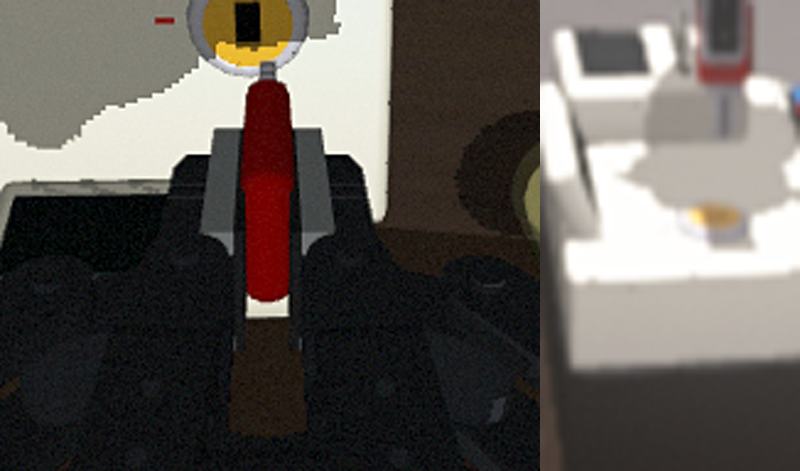

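The wrist crop shows the keyway as a dark slot at about (250,201) full-frame, nearly parallel to the held key. Next I'll measure its position and yaw.

```bash
cat > lock.py <<'E'
from h import *
def keyway(d,guess,rad=30):
    g=cv2.cvtColor(d['frame'],cv2.COLOR_RGB2GRAY);hs=cv2.cvtColor(d['frame'],cv2.COLOR_RGB2HSV)
    m=cv2.inRange(g,0,45);n,l,st,c=cv2.connectedComponentsWithStats(m)
    i=min(range(1,n),key=lambda i:np.hypot(*(c[i]-guess)) if 20<st[i,4]<3000 else 1e9)
    ys,xs=np.where(l==i);P=np.array([onz(d,(x,y),.131)[:2] for x,y in zip(xs,ys)])
    e,v=np.linalg.eigh(np.cov(P.T));ax=v[:,1]*np.sign(v[0,1])
    Q=(P-P.mean(0))@np.c_[ax,[-ax[1],ax[0]]]
    print('area',st[i],'c',c[i],'ctr',P.mean(0),'mid',P.mean(0)+np.c_[ax,[-ax[1],ax[0]]]@((Q.max(0)+Q.min(0))/2),'yaw',np.degrees(np.arctan2(ax[1],ax[0])),'size',np.ptp(Q,axis=0))
def jaw():
    s=manip.get_state();w,x,y,z=s['ee_rot'];print('tool yaw',np.degrees(np.arctan2(-2*(x*y-w*z),1-2*(x*x+z*z))),s['position'],s['contact_force'].round(1),s['width'])
E
python3 - <<'E'
from lock import *
d=load('wrist10.png');keyway(d,(250.6,201));jaw()
# red head lateral in wrist
h=cv2.cvtColor(d['frame'],cv2.COLOR_RGB2HSV);m=cv2.inRange(h,(0,140,60),(8,255,255));m[:215]=0;m[:,:240]=0;m[:,280:]=0
for r in(230,245,260,280,300):
    x=np.where(m[r])[0];print(r,x.min(),x.max(),x.mean())
s=[.6025,-.1218,.1905]
print(proj(d,[[.6025,-.1218,.19],[.6025,-.1218,.232],[.6025,-.1218,.20]]))
# lock from scene/side view yellow blob again, both
print(tri((load('scene0.png'),(322.5,195.4)),(d,(250.6,201))))
E
```

```text
area [246 193  10  16 160] c [250.5 200.5] ctr [ 0.60398485 -0.12735979] mid [ 0.60401136 -0.12733219] yaw 5.00957099095113 size [0.01173154 0.00662196]
tool yaw 5.974382420724532 [ 0.60243439 -0.11656579  0.19031808] [ 0.4  0.  -0.4] 0.007467160341882167
230 251 267 258.6666666666667
245 250 268 258.6
260 249 268 257.625
280 250 267 258.6666666666667
300 250 266 258.25
[[257.96524641 234.75665206]
 [257.59675574 275.98672859]
 [257.8921246  242.93495097]]
(array([ 0.60481339, -0.12708451,  0.1294546 ]), [np.float64(0.00018039440440843128), np.float64(0.0001803944044085208)])
```

```bash
python3 -m crank '{"grip":[0.02,0.02,0.02,0.02,0.02],"slide":[[0.15,-1.1,0],[0.15,-1.1,-1.5],[0.15,-1.1,-3],[0.15,-1.1,-3.7],[0.15,-1.1,-3.7]],"roll":[-1,-1,-1,-1,-1]}' 110
python3 - <<'E'
from lock import *
d=shot('wrist','wrist11.png');h=shot('side','side11.png');jaw()
b=cv2.resize(d['frame'][180:300,190:320],(520,480),interpolation=2);a=cv2.resize(h['frame'][105:165,215:250],(280,480),interpolation=2)
cv2.imwrite('pics/c11.png',cv2.cvtColor(np.hstack([b,a]),4))
E
```

```text
clock: 14.4
position: [0.6036, -0.1273, 0.1518]
ee_rot: [0.706, -0.031, 0.707, 0.031]
contact_force: [-0.6, -0.1, -0.6]
width: 0.0071
tool yaw 5.0315215508390825 [ 0.60456889 -0.12782363  0.15327807] [ 0.2 -0.2 -0.2] 0.007064026072251751
```

View pics/c11.png

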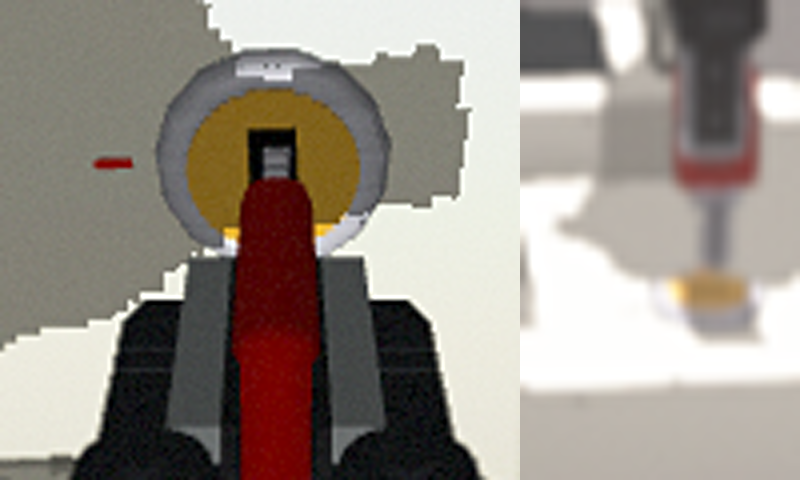

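The key is about 0.7 mm right of the keyway (crop col 277 vs 272). I'll nudge it and insert stepwise while watching the force.

```bash
python3 -m crank '{"grip":[0.02,0.02,0.02,0.02],"slide":[[0,-0.07,0],[0,-0.07,-0.4],[0,-0.07,-0.8],[0,-0.07,-1]],"roll":[0,0,0,0]}' 110
python3 -m crank '{"grip":[0.02,0.02,0.02],"slide":[[0,0,-0.2],[0,0,-0.4],[0,0,-0.4]],"roll":[0,0,0]}' 110
```

```text
clock: 14.9
position: [0.6039, -0.1287, 0.1424]
ee_rot: [0.706, -0.031, 0.707, 0.031]
contact_force: [-1.7, 1.2, -0.7]
width: 0.0073
clock: 15.2
position: [0.6049, -0.1285, 0.1392]
ee_rot: [0.707, -0.031, 0.706, 0.031]
contact_force: [1.2, 1.5, 1.4]
width: 0.007
```

```bash
python3 -m crank '{"grip":[0.02,0.02,0.02,0.02,0.02],"slide":[[0,0,-0.2],[0,0,-0.3],[0,0,-0.4],[0,0,-0.5],[0,0,-0.5]],"roll":[2,-2,2,-2,0]}' 110
python3 -m crank '{"grip":[0.02,0.02,0.02,0.02,0.02],"slide":[[0,0,-0.2],[0,0,-0.3],[0,0,-0.4],[0,0,-0.5],[0,0,-0.5]],"roll":[2,-2,2,-2,0]}' 110
```

```text
clock: 15.7
position: [0.6059, -0.1283, 0.1353]
ee_rot: [0.708, -0.031, 0.705, 0.031]
contact_force: [2.3, 2.8, 5.2]
width: 0.0071
clock: 16.2
position: [0.6059, -0.1282, 0.13]
ee_rot: [0.708, -0.03, 0.705, 0.031]
contact_force: [1.3, 2.5, 4.1]
width: 0.0073
```

```bash
python3 -m crank '{"grip":[0.02,0.02,0.02,0.02,0.02],"slide":[[0,0.04,-0.2],[0,0.04,-0.3],[0,0.04,-0.4],[0,0.04,-0.5],[0,0.04,-0.5]],"roll":[2,-2,2,-2,0]}' 110
python3 -m crank '{"grip":[0.02,0.02,0.02,0.02,0.02],"slide":[[0,0,-0.2],[0,0,-0.3],[0,0,-0.4],[0,0,-0.5],[0,0,-0.5]],"roll":[2,-2,2,-2,0]}' 110
```

```text
clock: 16.7
position: [0.606, -0.1281, 0.1252]
ee_rot: [0.708, -0.031, 0.705, 0.031]
contact_force: [2.5, 2.1, 3.9]
width: 0.0072
clock: 17.2
position: [0.6061, -0.1281, 0.1208]
ee_rot: [0.708, -0.031, 0.705, 0.031]
contact_force: [1.2, 2.4, 6.9]
width: 0.007
```

```bash
python3 -m crank '{"grip":[0.02,0.02,0.02,0.02],"slide":[[0,0,-0.15],[0,0,-0.3],[0,0,-0.3],[0,0,-0.3]],"roll":[2,-2,0,0]}' 110
```

```text
clock: 17.6
position: [0.6065, -0.1281, 0.12]
ee_rot: [0.709, -0.031, 0.704, 0.031]
contact_force: [-0.2, 3.3, 15.9]
width: 0.007
```

```bash
python3 -m crank '{"grip":[0.02,0.02,0.02,0.02],"slide":[[0,0,-0.15],[0,0,-0.25],[0,0,-0.25],[0,0,-0.25]],"roll":[2,-2,2,0]}' 110
python3 - <<'E'
from lock import *
jaw();h=shot('side','side12.png');d=shot('wrist','wrist12.png')
E
```

```text
clock: 18.0
position: [0.6067, -0.1282, 0.1196]
ee_rot: [0.709, -0.031, 0.704, 0.03]
contact_force: [-3.7, 3.5, 25.3]
width: 0.0072
tool yaw 5.0117485788663165 [ 0.60667892 -0.1281901   0.11964144] [-3.7  3.5 25.3] 0.00716367928723842
```

Fully home: force rises to 25 N with no more travel, at the predicted height. Now I'll ease the push a little and turn clockwise.

```bash
python3 -m crank '{"grip":[0.02,0.02,0.02,0.02,0.02,0.02,0.02],"slide":[[0,0,0.2],[0,0,0.2],[0,0,0.2],[0,0,0.2],[0,0,0.2],[0,0,0.2],[0,0,0.2]],"roll":[-4,-11,-18,-25,-32,-40,-40]}' 110
python3 - <<'E'
from lock import *
s=manip.get_state();jaw();print(s['moment'],s['qpos'].round(2))
E
```

```text
clock: 18.8
position: [0.6061, -0.129, 0.1198]
ee_rot: [0.677, 0.213, 0.672, -0.213]
contact_force: [-2.2, 1.1, 18.8]
width: 0.0066
tool yaw -35.11075957543782 [ 0.60612627 -0.12903236  0.11984061] [-2.2  1.1 18.8] 0.006617853511427229
[0.33588348 0.54796311 0.06343639] [-0.32  0.39  1.54 -0.    1.2  -1.28]
```

```bash
python3 -m crank '{"grip":[0.02,0.02,0.02,0.02,0.02,0.02,0.02,0.02,0.02],"slide":[[0,0,0],[0,0,0],[0,0,0],[0,0,0],[0,0,0],[0,0,0],[0,0,0],[0,0,0],[0,0,0]],"roll":[-8,-16,-24,-32,-40,-48,-55,-57,-57]}' 110
python3 - <<'E'
from lock import *
s=manip.get_state();jaw();print(s['moment'],s['qpos'].round(2))
for n in('scene','side','wrist'): shot(n,n+'13.png')
A=load('scene13.png')['frame'];W=load('wrist13.png')['frame']
b=cv2.resize(A[150:310,190:410],(550,400));a=cv2.resize(W[180:300,200:275],(250,400),interpolation=2)
cv2.imwrite('pics/c13.png',cv2.cvtColor(np.hstack([b,a]),4))
E
```

```text
clock: 19.7
position: [0.605, -0.1294, 0.1198]
ee_rot: [0.493, 0.509, 0.489, -0.508]
contact_force: [-3.8, 1.0, 19.3]
width: 0.0073
tool yaw -92.01491770499396 [ 0.60504914 -0.12938116  0.11977473] [-3.8  1.  19.3] 0.007260977827223644
[0.20980044 0.84165027 0.01101842] [-0.32  0.39  1.54 -0.    1.2  -0.29]
```

View pics/c13.png

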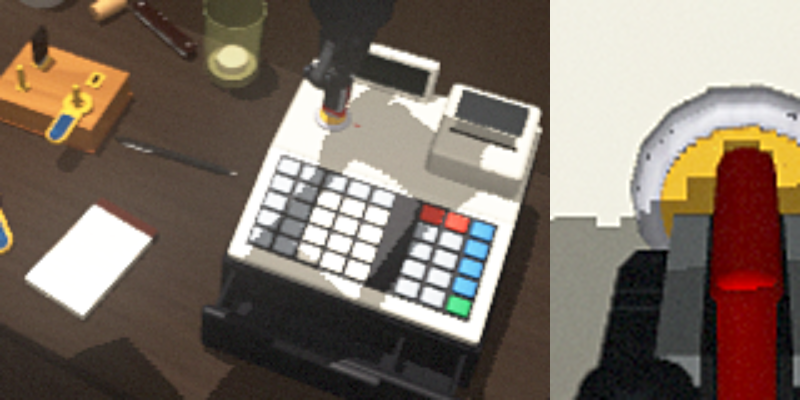

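The drawer has sprung out (front extended at lower left of the till), and the tally is on its post. I'll turn a touch further so the plug is surely at a quarter turn, watching the torque.

```bash
for i in 1 2; do python3 -m crank '{"grip":[0.02,0.02,0.02],"slide":[[0,0,0],[0,0,0],[0,0,0]],"roll":[-1,-2,-2]}' 110 >/dev/null
python3 - <<'E'
from lock import *
s=manip.get_state();jaw();print(s['clock'],s['moment'],s['effort'].round(3))
E
done
```

```text
tool yaw -93.98101490265852 [ 0.60496595 -0.12937557  0.11977271] [-3.8  0.7 19.7] 0.007343842467006935
20.15 [0.18420733 0.85699049 0.07471965] [-3.0000e-02 -3.5224e+01 -1.8344e+01  2.2900e-01 -1.6940e+00  1.8700e-01]
tool yaw -95.95773224886582 [ 0.60489691 -0.12936916  0.11978524] [-4.5  0.5 18.8] 0.007243339877157015
20.45 [0.14579778 0.86953428 0.24807323] [ -0.127 -35.102 -18.388   0.276  -1.745   0.306]
```

The torque stepped up to 0.25 N·m, so the plug is at its stop, and the push and height are unchanged. Handing in.

Run:
```python
from lock import *
jaw(); print(manip.sign_off())
```

```text
tool yaw -95.95773224886582 [ 0.60489691 -0.12936916  0.11978524] [-4.5  0.5 18.8] 0.007243339877157015
the job is handed in; nothing more can be done
None
```

The till is open. I hung the small brass tally on the right post, in front of the red key, and let it go. Then I pushed the red key home, turned it clockwise to the stop and handed in while still holding it there, at 20.5 s of the 51 s.

**Last checks**
- **Tally:** the last scene picture shows it still on the post with its tab over the front edge. The black key is in its slot.
- **Key home:** the height stopped dropping at 0.120 m, against about 0.121 m predicted, while the push rose to 25 N. I eased the push to about 19 N for the turn and the hold.
- **Turn:** the head turned about 101° clockwise. The torque rose from about 0.07 to 0.25 N·m over the last 2°, so I take the plug to be at its stop. I had no direct reading of the plug angle.
- **Drawer:** it shows sprung out in the scene picture taken just before the last 4° of turn. I took no picture after that.
- **Bystanders:** the arm met no unexpected forces. The pad, pen, votive and corkscrew look unmoved in the last picture; I did not check them one by one.

**What disagreed**
- **Fingertips:** they were about 26 mm behind the reported TCP, not at it. The first closings on the tally passed above it, and I lowered the tool in steps until it gripped.
- **Opening reading:** it was about 2 mm low, showing 21.7 mm on the 24 mm tab and 7 mm on the 9 mm key head.
- **Picture budget:** I viewed 15 pictures against the budget of 10, more than the one or two extra allowed.

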